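Pack the microscope spares tray

TASK

Pack the microscope spares into the white tray, each standing upright in its own nest: the lidded objective case in the large ring, the small white dropper bottle in the small ring, and the black filter cube in the square frame. The bottle stands in a light loose holder: draw it straight up so that the holder neither tips nor is dragged from its place, and set every part down rather than dropping it. The bare objective, the brown vial and the cover-slip box do not belong in the tray: leave them where they stand.

Things in the scene. Friction and masses are not known exactly. Their poses are not given: they have to be found in the camera images.
- case_mid (a point): Objective case to be packed: upright cylinder, 42 mm diameter, 64 mm tall, dark grey lower half, clear upper half with a white objective showing inside; about 60 g, loose. Point: its centre, 32 mm above its foot; z along its axis, up. The lid does not come off. Goes in nest_large_ring.
- bottle_mid (a point): Dropper bottle of immersion oil to be packed: white, upright, 66 mm tall; the body is 26 mm in diameter for the lower 47 mm, the black pointed cap above it 18 mm; about 40 g, loose. Point: its centre, 33 mm above its foot; z along its axis, up. It starts standing in the holder, foot 5 mm above the worktop, so that the body shows from 22 to 52 mm above the worktop. Goes in nest_small_ring.
- cube_mid (a point): Filter cube to be packed: black cube-like block with a round window, 40 mm along its x, 36 mm along its y, 36 mm tall; about 90 g, loose. Point: its centre, 18 mm above its underside. May be taken across x or across y. Goes in nest_square, which leaves room for it at any yaw.
- holder_mid (a point): Light free-standing bottle holder, about 40 g, loose: white foot disc 68 mm in diameter and 5 mm thick with a cup on it, 39 mm outside and 33 mm inside diameter, rim 22 mm above the worktop. Point: on its axis, 11 mm above the worktop. Stays where it is.
- nest_large_ring: Large dark ring, inside diameter 60 mm, outside 66 mm; for the objective case. Ribs 3 mm thick, 6 mm high (tops 10 mm above the worktop). The nests stand 80 mm apart, in any order, in a row along a fixed low white tray (260 x 100 mm, rim 10 mm high, floor 4 mm above the worktop). Origin: nest centre, on the tray floor; x across the tray's short side, y along the row, z up.
- nest_small_ring: Small dark ring, inside diameter 44 mm, outside 50 mm; for the dropper bottle. On the same tray, same heights and axes as nest_large_ring.
- nest_square: Dark square frame, 60 mm inside, 66 mm outside, sides along the tray's; for the filter cube. On the same tray, same heights and axes as nest_large_ring. Beware of the monitor beyond the tray: its screen, lower edge 0.1 m above the worktop, has its near right-hand corner at about x = 0.67, y = 0.135 and runs to the left from there.
- bare_objective_mid (a point): Bare white objective without a case, look-alike that stays: 29 mm diameter, 46 mm tall, standing, conical nose up, loose. Point: its centre, 23 mm above the worktop.
- amber_vial_mid (a point): Brown glass vial with black cap, look-alike that stays: 34 mm diameter, 78 mm tall, standing, loose. Point: its centre, 39 mm above the worktop.
- slip_box_mid (a point): Flat whitish box of cover slips, stays: 34 x 34 mm, 14 mm tall, loose. Point: its centre, 7 mm above the worktop. (Fixed clutter lies about: a dust cap 12 mm and a USB stick 9 mm high among the things, others up to 37 mm high round them; monitor and centrifuge behind.)
Not all that is in view belongs to the job. Of the things like the part that bears slip_box_mid, leave any that is pink or purple; of the rest the smaller one is meant.

How it is judged:
At the end, for the whole second after the job is handed in: Case, bottle and cube at rest, upright, on the tray floor inside the large ring, small ring and square frame (centre within 16 mm of the nest's); objective, vial and slip box within 20 mm of their start and the holder within 25 mm; all tilted under 0.12 rad, seated height +3/-6 mm (horizontal distance between case_mid and nest_large_ring below 0.016 m and z of case_mid in the frame of nest_large_ring between 0.026 and 0.035 m and angle between each of case_mid, bottle_mid, cube_mid, bare_objective_mid, amber_vial_mid, slip_box_mid, holder_mid's own z axis and vertical below 0.12 rad and linear speed of each of case, bottle, cube below 0.02 m/s and horizontal distance between bottle_mid and nest_small_ring below 0.016 m and z of bottle_mid in the frame of nest_small_ring between 0.027 and 0.036 m and horizontal distance between cube_mid and nest_square below 0.016 m and z of cube_mid in the frame of nest_square between 0.012 and 0.021 m and distance of each of bare_objective_mid, amber_vial_mid, slip_box_mid from where it was at the start of the episode below 0.02 m and distance of holder_mid from where it was at the start of the episode below 0.025 m); the robot touches nothing.
It fails at once if the light bottle holder is tipped or dragged along (tilt over 0.2 rad, moved over 25 mm) (angle between holder_mid's own z axis and vertical above 0.2 rad or distance of holder_mid from where it was at the start of the episode above 0.025 m).
It fails at once if one of the three things that stay (bare objective, amber vial, cover-slip box) is moved over 20 mm or tipped over (distance of any of bare_objective_mid, amber_vial_mid, slip_box_mid from where it was at the start of the episode above 0.02 m or angle between any of bare_objective_mid, amber_vial_mid, slip_box_mid's own z axis and vertical above 0.3 rad).
It fails at once if a part is dropped or thrown into the tray (faster than 0.6 m/s just above its nest) ((horizontal distance between case_mid and nest_large_ring below 0.035 m and z of case_mid in the frame of nest_large_ring below 0.082 m and linear speed of case above 0.6 m/s) or (horizontal distance between bottle_mid and nest_small_ring below 0.035 m and z of bottle_mid in the frame of nest_small_ring below 0.083 m and linear speed of bottle above 0.6 m/s) or (horizontal distance between cube_mid and nest_square below 0.035 m and z of cube_mid in the frame of nest_square below 0.068 m and linear speed of cube above 0.6 m/s)).
It also fails if it takes over 96 s, if anything falls off the work surface, if the arm or the gripper's body presses on something with over 40 N, if the wrist force passes 120 N, or if a joint passes its speed limit or range.

ROBOT

A 6-joint arm with a two-finger parallel gripper is mounted at the origin on a cart in front of the work surface, level with it; the furniture and walls round the work are solid. World frame = base frame: x ahead of the robot, y to its left, z up, the work surface at z = 0. Lengths are in m, angles in rad, forces in N, time in s.
With the tool pointing down it reaches from about 0.35 to 0.725 m from the base axis. Payload 4.3 kg.
Tool frame: the origin (TCP) lies midway between the tips of the shut fingers; the grasp point (between the pads) lies 19 mm behind it; z points along the fingers, y is the line along which they close (so a half turn about z gives the same grasp; the last joint's range is limited). The gripper opens to 85 mm and grips with 20 to 120 N. Pads are 22 mm wide; open, the fingers measure 114 mm over their backs; the gripper's body (76 mm by 85 mm) begins 54 mm behind the grasp point. The pads swing forward as they close: fully open they stand 13 mm farther back than shut.
Start: joints at [1.215, 0.377, 0.081, 1.274, 0, 1.46], TCP at [0.14, 0.558, 0.205] pointing down, gripper open.
Joint ranges: [-2.72, 2.72], [-0.84, 1.66], [-1.02, 1.22], [-1.77, 2.12], [-1.37, 1.28], [-3.14, 3.14]. Speed limits (rad/s): [2.57, 2.57, 3.14, 3.14, 3.14, 3.14].

INTERFACE

Orientations are given as a unit quaternion [x, y, z, w].
In Python, from workcell import ctrl gives the robot as it stands.
- The arm moves only by the tool servo_tool, never from a script. Its argument "plan" is a list that holds one entry, the list of rows, each a list of 7 numbers: the finger opening in cm, from 0 to 8.54, then the shift along the tool's x, y, z in cm, then the turn, a rotation vector about the tool's x, y, z in degrees. A call has exactly 10 rows; each row is the pose to reach, as a shift and turn from the pose commanded when the call began, along the tool's axes at that moment; what a row does not reach only later rows make up. A row lasts 1/8 s, in which the tool goes at most 62.5 mm and 10.7 degrees, less where a joint would pass 70% of its speed; a pose out of reach is approached as far as the arm can. A call with a gripper value outside its range is refused whole. The fingers move at their own pace and stop on an object; the grip force is fixed at half the most. Time passes only in rows, so rows that repeat a pose let the fingers close, or fill a call up. It gives the time, the measured TCP pose, the force, the opening and the grip force at its end, in the units of the state.
- ctrl.get_obs(): the state, without advancing time (a new reading comes with each control period).
- ctrl.camera(name): name is "scene" or "top" or "wrist"; returns a dict with "color" (480x640x3 uint8, red, green, blue), "fov_y" (degrees; the focal length in pixels is half the picture's height over the tangent of half this angle, whatever the lens; pixels are square), "cx", "cy" (the principal point, pixels), "k1" (the pictures are not rectified: a ray, as slopes to the right and down, at radius r is drawn at 1 + k1 r^2 times it, then the intrinsics apply), "cam_to_world" (4x4, takes a point from camera to world coordinates); the wrist camera has in their place "hand_eye" (4x4, takes a point from camera to tool coordinates, whose origin is the TCP and whose axes are the flange's). Camera axes: x right, y down, z forward; pixel columns grow to the right and rows downward; lengths in m; the calibration is good to about 2 mm. A picture is of the moment at which its call begins: read the wrist's pose just before it. There is no depth.
- ctrl.finish_job(): hands the job in; it is judged then, once.
Trained networks look in a picture, given as the dict that the camera call returned (one of the last four; its "shot" number tells which), for a name from the list of things; names that differ only in an ending like _2 or _b are one class to them, and where a whole thing is asked for, a point or a joint stands for the part that bears it (a point fixed in the world has none). Each returns a list of dicts, best first, with "confidence" (0 to 1); they miss things now and then, are a little off and sometimes report something else, mostly with a low value. They report only what shows in the picture. A call takes as long as a camera call. They do not tell look-alikes from the thing itself.
- ctrl.regions_of(picture, target): "mask" (480x640 bool, what is visible of it) and "extent" ([centre column, centre row, width, height] in pixels, round what is visible of it).
The state is a dict: "time_s": time; "qpos": joint angles; "dq": joint speeds; "effort": joint torques, N m; "tcp_pos": TCP position; "orientation": TCP orientation; "contact_force": force on the tool from outside, world axes, zero at the start; "wrist_torque": the same for the moment, N m; "gripper_width": finger opening in m; "grip_force": force on a finger pad.
Only numpy, scipy, OpenCV 4.12 (cv2) and the standard library are available. Lean on these libraries where they do the work, as an engineer would, in place of code of your own. Each camera call takes 0.05 s, during which the arm holds its last target. There are 200 camera calls.

## Working session

There is one attempt and no reset: what is moved stays moved. The work goes in short steps, Python scripts to look and compute and a tool call to move; the robot and the scene stay as the last step left them, time stands still between calls to the robot, and variables do not carry over. Pictures are saved under pics/ and viewed, at most 18 in all, crops included, and the job is handed in when it is done.

Besides the shell and the picture viewer there is one more tool, called after ">>>" in YAML: its name, and indented under it one key for each argument. servo_tool: Moves the arm, as the interface text tells. Its arguments: {"type":"object","properties":{"plan":{"type":"array","items":{"type":"array","items":{"type":"array","items":{"type":"number"}}}}},"required":["plan"]}

```bash
mkdir -p pics
cat > h.py <<'E'
import numpy as np, cv2, pickle
from scipy.spatial.transform import Rotation as R
from workcell import ctrl
def K(p):
    f=240/np.tan(np.radians(p["fov_y"])/2); return np.array([[f,0,p["cx"]],[0,f,p["cy"]],[0,0,1.]])
def T(p,obs=None):
    if "cam_to_world" in p: return np.array(p["cam_to_world"])
    M=np.eye(4); M[:3,:3]=R.from_quat(obs["orientation"]).as_matrix(); M[:3,3]=obs["tcp_pos"]
    return M@np.array(p["hand_eye"])
def ray(p,uv,obs=None):
    # drawn = s*(1+k1 s^2)
    s=cv2.undistortPoints(np.array(uv,float).reshape(-1,1,2),K(p),np.array([p["k1"],0,0,0.]))[:,0]
    M=T(p,obs); d=np.c_[s,np.ones(len(s))]@M[:3,:3].T
    return M[:3,3],d
def at_z(p,uv,z,obs=None):
    o,d=ray(p,uv,obs); return o+d*((z-o[2])/d[:,2])[:,None]
def proj(p,X,obs=None):
    M=np.linalg.inv(T(p,obs)); X=np.atleast_2d(X)
    return cv2.projectPoints(X.astype(float),cv2.Rodrigues(M[:3,:3])[0],M[:3,3],K(p),np.array([p["k1"],0,0,0.]))[0][:,0]
def save(name,img,s=1): cv2.imwrite("pics/"+name,cv2.resize(img[...,::-1],None,fx=s,fy=s,interpolation=cv2.INTER_CUBIC))
E
python3 - <<'E'
from h import *
o=ctrl.get_obs(); print(o["tcp_pos"],o["orientation"],o["time_s"])
names="case_mid bottle_mid cube_mid holder_mid nest_large_ring nest_small_ring nest_square bare_objective_mid amber_vial_mid slip_box_mid".split()
for c in ("top","scene"):
    p=ctrl.camera(c); save(c+"1.png",p["color"],1.25); pickle.dump(p,open(c+".pkl","wb"))
    print(c,p["fov_y"],p["k1"],np.round(T(p)[:3,3],3))
    for n in names:
        r=ctrl.regions_of(p,n)
        print(n,[(np.round(x["extent"],0).tolist(),round(x["confidence"],2)) for x in r[:4]])
print(ctrl.get_obs()["time_s"])
E
```

```text
[0.1396464  0.55704621 0.2040328 ] [ 1.22578866e-01  9.92458230e-01 -1.01421329e-03 -2.32732203e-04] 0.0
top 45.07172447588713 -0.18756001718781654 [ 0.171 -0.104  1.452]
case_mid []
bottle_mid [([324.0, 242.0, 13.0, 13.0], 0.66)]
cube_mid [([357.0, 204.0, 24.0, 20.0], 0.77)]
holder_mid [([326.0, 243.0, 24.0, 27.0], 0.62)]
nest_large_ring [([219.0, 241.0, 24.0, 25.0], 0.5)]
nest_small_ring []
nest_square [([246.0, 230.0, 17.0, 28.0], 0.71), ([308.0, 198.0, 20.0, 25.0], 0.69)]
bare_objective_mid []
amber_vial_mid [([433.0, 242.0, 13.0, 19.0], 0.54)]
slip_box_mid [([462.0, 277.0, 27.0, 28.0], 0.88), ([397.0, 282.0, 23.0, 26.0], 0.79), ([380.0, 249.0, 20.0, 20.0], 0.64), ([430.0, 294.0, 21.0, 18.0], 0.56)]
scene 42.70259635588593 -0.04714270224681727 [-0.47   0.517  0.575]
case_mid [([268.0, 248.0, 19.0, 35.0], 0.58)]
bottle_mid [([321.0, 258.0, 16.0, 29.0], 0.64)]
cube_mid [([322.0, 244.0, 19.0, 22.0], 0.63)]
holder_mid [([319.0, 276.0, 33.0, 22.0], 0.67)]
nest_large_ring [([194.0, 307.0, 32.0, 20.0], 0.5)]
nest_small_ring [([159.0, 324.0, 29.0, 18.0], 0.7)]
nest_square [([221.0, 288.0, 46.0, 25.0], 0.81)]
bare_objective_mid [([371.0, 227.0, 10.0, 18.0], 0.57)]
amber_vial_mid [([377.0, 264.0, 22.0, 16.0], 0.57), ([194.0, 307.0, 34.0, 24.0], 0.43)]
slip_box_mid [([377.0, 266.0, 24.0, 13.0], 0.55)]
1.1
```

Run:
```python
from h import *
for c,(x,y,w,h) in {"top":(190,140,320,240),"scene":(120,160,320,240)}.items():
    p=pickle.load(open(c+".pkl","rb")); save(c+"z.png",p["color"][y:y+h,x:x+w],2.5)
```

```text
(no output)
```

View pics/topz.png

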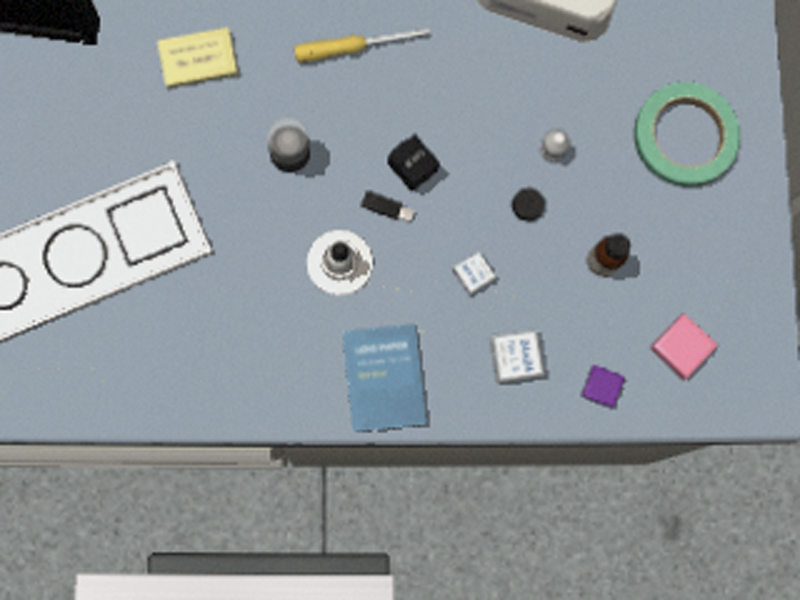

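View pics/scenez.png

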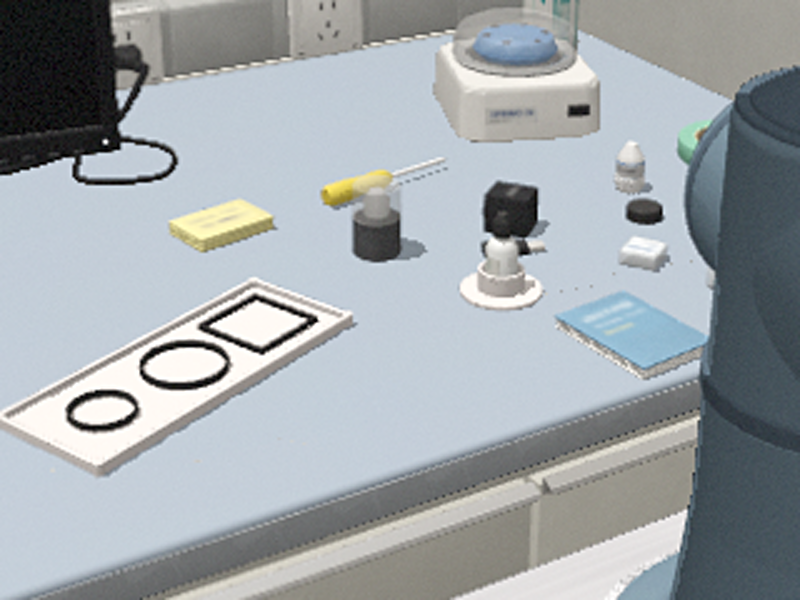

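View pics/top1.png

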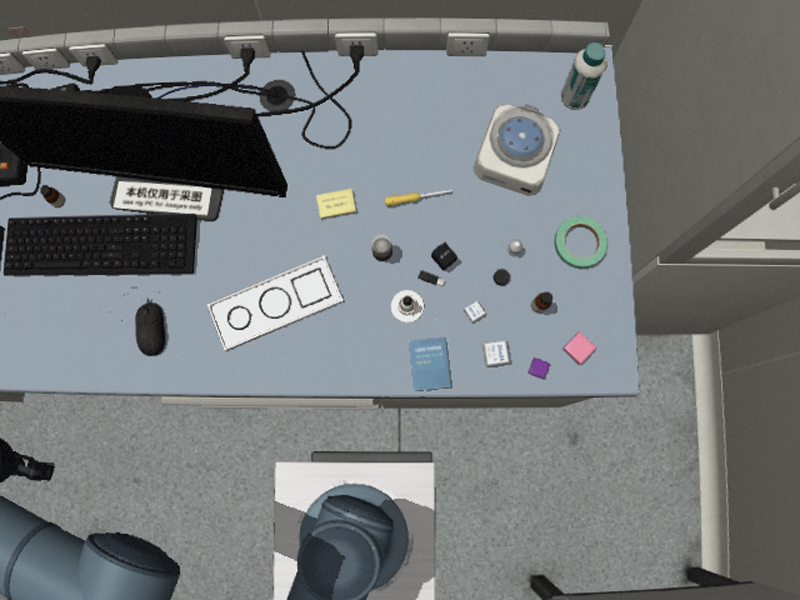

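```bash
cat > m.py <<'E'
from h import *
t=pickle.load(open("top.pkl","rb")); s=pickle.load(open("scene.pkl","rb"))
ft=lambda u,v:((u+.5)/2.5-.5+190,(v+.5)/2.5-.5+140)
fs=lambda u,v:((u+.5)/2.5-.5+120,(v+.5)/2.5-.5+160)
L=[("sq",ft(147,226),.01),("large",ft(76,256),.01),("small",ft(5,286),.01),("holder",ft(340,262),.005),("cap",ft(340,251),.071),("casetop",ft(289,136),.064),("cubetop",ft(412,158),.036),("obj",ft(556,141),.046),("vial",ft(617,246),.078),("slip",ft(474,272),.014)]
for n,u,z in L: print("top",n,np.round(at_z(t,[u],z)[0],3))
L=[("sq",fs(259,322),.01),("large",fs(185,363),.01),("small",fs(103,409),.01),("holder",fs(501,289),.005),("case clear/dark",fs(377,213),.032),("cubetop",fs(512,190),.036),("slip",fs(645,244),.014)]
for n,u,z in L: print("scene",n,np.round(at_z(s,[u],z)[0],3))
E
python3 m.py
```

```text
top sq [0.5   0.094 0.01 ]
top large [0.468 0.167 0.01 ]
top small [0.437 0.239 0.01 ]
top holder [ 0.463 -0.104  0.005]
top cap [ 0.46  -0.104  0.071]
top casetop [ 0.579 -0.053  0.064]
top cubetop [ 0.564 -0.177  0.036]
top obj [ 0.579 -0.323  0.046]
top vial [ 0.464 -0.375  0.078]
top slip [ 0.45  -0.24   0.014]
scene sq [0.497 0.095 0.01 ]
scene large [0.466 0.168 0.01 ]
scene small [0.435 0.241 0.01 ]
scene holder [ 0.459 -0.103  0.005]
scene case clear/dark [ 0.589 -0.059  0.032]
scene cubetop [ 0.565 -0.182  0.036]
scene slip [ 0.454 -0.247  0.014]
```

>>> servo_tool:
  plan:
    - [[8.5,-4,-4,-0.5,0,0,0],[8.5,-8,-8,-1,0,0,0],[8.5,-12,-12.5,-1.5,0,0,0],[8.5,-16,-17,-2,0,0,0],[8.5,-20,-21,-2.5,0,0,0],[8.5,-24,-25,-3,0,0,0],[8.5,-28,-29.5,-3.5,0,0,0],[8.5,-32,-34,-4,0,0,0],[8.5,-36,-38,-4.5,0,0,0],[8.5,-40,-42,-5,0,0,0]]

```text
time_s: 2.35
tcp_pos: [0.4265, 0.0512, 0.2555]
orientation: [0.123, 0.992, 0.0, 0.001]
contact_force: [1.1, 0.9, -0.4]
gripper_width: 0.085
grip_force: 0.0
```

>>> servo_tool:
  plan:
    - [[8.5,-3,-3,0,0,0,0],[8.5,-6,-6,0,0,0,0],[8.5,-9,-9,0,0,0,0],[8.5,-10.4,-11,0,0,0,0],[8.5,-10.4,-11,0,0,0,0],[8.5,-10.4,-11,0,0,0,0],[8.5,-10.4,-11,0,0,0,0],[8.5,-10.4,-11,0,0,0,0],[8.5,-10.4,-11,0,0,0,0],[8.5,-10.4,-11,0,0,0,0]]

```text
time_s: 3.6
tcp_pos: [0.4998, -0.0787, 0.255]
orientation: [0.122, 0.992, 0.0, 0.0]
contact_force: [-0.1, 0.3, 0.7]
gripper_width: 0.0853
grip_force: 0.0
```

Run:
```python
from h import *
o=ctrl.get_obs(); p=ctrl.camera("wrist"); pickle.dump((p,o),open("w1.pkl","wb"))
print(o["tcp_pos"],o["orientation"],o["time_s"],o["gripper_width"]); print(p["fov_y"],p["k1"]); print(np.round(p["hand_eye"],3))
save("w1.png",p["color"],1.25)
```

```text
[ 0.499754   -0.07873509  0.2550489 ] [1.22412393e-01 9.92479320e-01 5.24558523e-05 5.74223284e-05] 3.6 0.08534921967909556
66.65507087676333 -0.05520924348432031
[[-0.001 -0.959 -0.283  0.072]
 [ 1.    -0.001  0.    -0.   ]
 [-0.001 -0.283  0.959 -0.168]
 [ 0.     0.     0.     1.   ]]
```

View pics/w1.png

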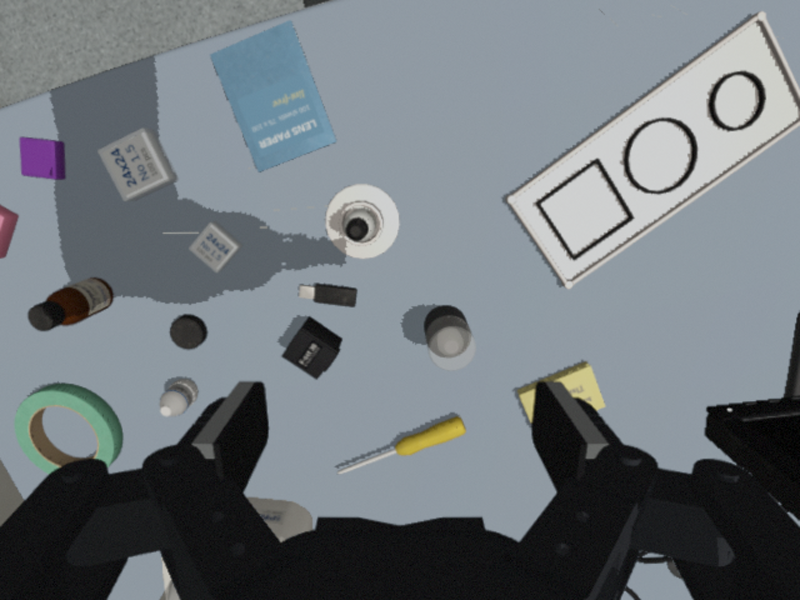

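```bash
cat > fit.py <<'E'
from h import *
from scipy.optimize import least_squares
a=np.linspace(0,2*np.pi,24,endpoint=False)
def cyl(x,y,segs): return np.vstack([np.c_[x+r*np.cos(a),y+r*np.sin(a),0*a+z] for r,z in segs])
def box(x,y,th,lx,ly,h,z0=0):
    c=np.array([[i*lx/2,j*ly/2] for i in(1,-1) for j in(1,-1)])@np.array([[np.cos(th),np.sin(th)],[-np.sin(th),np.cos(th)]])+[x,y]
    return np.vstack([np.c_[c,np.full(4,z0)],np.c_[c,np.full(4,z0+h)]])
dirs=np.c_[np.cos(a),np.sin(a)]
def sup(uv): return (uv@dirs.T).max(0)
def fit(p,o,name,model,x0,near=None):
    r=ctrl.regions_of(p,name)
    if not r: return None
    q=proj(p,[[x0[0],x0[1],.03]],o)[0]
    r=min(r,key=lambda k:np.hypot(*(np.array(k["extent"][:2])-q)))
    m=r["mask"].astype(np.uint8); n,l,st,_=cv2.connectedComponentsWithStats(m); m=l==1+st[1:,4].argmax()
    v,u=np.nonzero(m); S=sup(np.c_[u,v])
    s=least_squares(lambda x:sup(proj(p,model(x),o))-S,x0,loss="soft_l1",diff_step=1e-3)
    return np.round(s.x,4),round(float(np.abs(s.fun).mean()),2),r["confidence"]
CASE=lambda x:cyl(x[0],x[1],[(.021,0),(.021,.064)])
CUBE=lambda x:box(x[0],x[1],x[2],.040,.036,.036)
HOLD=lambda x:cyl(x[0],x[1],[(.034,0),(.034,.005)])
E
python3 - <<'E'
from fit import *
p,o=pickle.load(open("w1.pkl","rb"))
print("case",fit(p,o,"case_mid",CASE,[.58,-.055]))
for th in(0.3,.78,1.2,1.8): print("cube",fit(p,o,"cube_mid",CUBE,[.564,-.18,th]))
print("holder",fit(p,o,"holder_mid",HOLD,[.461,-.104]))
f=lambda u,v:((u+.5)/1.25-.5,(v+.5)/1.25-.5)
for n,u,z in [("sq",f(586,210),.01),("large",f(660,156),.01),("small",f(737,101),.01),("holder",f(362,221),.005),("cap",f(357,230),.071),("cap base",f(358,228),.06)]: print(n,np.round(at_z(p,[u],z,o)[0],4))
c=at_z(p,[f(538,210),f(597,161),f(632,214),f(575,257)],.01,o); print(np.round(c,3).tolist(),np.round(np.linalg.norm(np.diff(c,axis=0),axis=1),3))
E
```

```text
case (array([ 0.5795, -0.0537]), 0.79, 0.58)
cube (array([ 0.5653, -0.1809,  0.6652]), 1.42, 0.62)
cube (array([ 0.5653, -0.1809,  0.6652]), 1.42, 0.62)
cube (array([ 0.5653, -0.1809,  0.6652]), 1.42, 0.62)
cube (array([ 0.5653, -0.1807,  2.0951]), 1.89, 0.62)
holder (array([ 0.4643, -0.1053]), 0.76, 0.89)
sq [0.5019 0.0936 0.01  ]
large [0.4706 0.1653 0.01  ]
small [0.4397 0.2388 0.01  ]
holder [ 0.4633 -0.1049  0.005 ]
cap [ 0.4637 -0.1036  0.071 ]
cap base [ 0.4634 -0.1037  0.06  ]
[[0.492, 0.051, 0.01], [0.462, 0.109, 0.01], [0.515, 0.135, 0.01], [0.542, 0.078, 0.01]] [0.065 0.059 0.063]
```

```bash
cat > mv.py <<'E'
import sys
from h import *
def mv(x,y,z,deg,o=None):
    o=o or ctrl.get_obs(); M=R.from_quat(o["orientation"])
    yd=np.array([np.cos(np.radians(deg)),np.sin(np.radians(deg)),0]); zd=np.array([0,0,-1.]); 
    if yd@M.as_matrix()[:,1]<0: yd=-yd
    G=R.from_matrix(np.c_[np.cross(yd,zd),yd,zd])
    print("shift cm",np.round(M.inv().apply(np.array([x,y,z])-o["tcp_pos"])*100,2),"turn",np.round((M.inv()*G).as_rotvec(degrees=True),1),"t",o["time_s"],"w",round(o["gripper_width"],4),"q",np.round(o["qpos"],2))
if __name__=="__main__": mv(*map(float,sys.argv[1:5]))
E
python3 mv.py .580 -.054 .1 23
```

```text
shift cm [-7.17  4.38 15.5 ] turn [ 0.  -0.  52.9] t 3.95 w 0.0853 q [-0.28  0.23  0.    1.35  0.   -0.04]
```

>>> servo_tool:
  plan:
    - [[8.5,-1.5,0.9,3,0,0,9],[8.5,-3,1.8,6,0,0,18],[8.5,-4.5,2.7,9,0,0,27],[8.5,-6,3.6,12,0,0,36],[8.5,-7.17,4.38,15,0,0,45],[8.5,-7.17,4.38,15.5,0,0,52.9],[8.5,-7.17,4.38,15.5,0,0,52.9],[8.5,-7.17,4.38,15.5,0,0,52.9],[8.5,-7.17,4.38,15.5,0,0,52.9],[8.5,-7.17,4.38,15.5,0,0,52.9]]

```text
time_s: 5.2
tcp_pos: [0.5803, -0.0541, 0.1006]
orientation: [0.552, 0.834, 0.0, 0.0]
contact_force: [0.2, -0.1, -0.2]
gripper_width: 0.0851
grip_force: 0.0
```

```bash
python3 mv.py .580 -.054 .018 23
python3 - <<'E'
from fit import *
o=ctrl.get_obs(); p=ctrl.camera("wrist"); print(o["tcp_pos"])
print("case",fit(p,o,"case_mid",CASE,[.58,-.055]))
E
```

```text
shift cm [ 0.02 -0.03  8.26] turn [0.1 0.  0. ] t 5.2 w 0.0851 q [-0.2   0.44 -0.1   1.03  0.    0.97]
[ 0.58031632 -0.05407421  0.1005783 ]
case (array([ 0.58  , -0.0526]), 0.91, 0.85)
```

Positions agree. Descend and close.

>>> servo_tool:
  plan:
    - [[8.5,0,0,2,0,0,0],[8.5,0,0,4,0,0,0],[8.5,0,0,6,0,0,0],[8.5,0,0,7.5,0,0,0],[8.5,0,0,8.2,0,0,0],[8.5,0,0,8.2,0,0,0],[3.5,0,0,8.2,0,0,0],[3.5,0,0,8.2,0,0,0],[3.5,0,0,8.2,0,0,0],[3.5,0,0,8.2,0,0,0]]

```text
time_s: 6.55
tcp_pos: [0.5811, -0.0541, 0.019]
orientation: [0.552, 0.834, 0.0, 0.001]
contact_force: [-0.6, -0.1, 5.6]
gripper_width: 0.0402
grip_force: 60.5
```

>>> servo_tool:
  plan:
    - [[3.5,0,0,0,0,0,0],[3.5,0,0,0,0,0,0],[3.5,0,0,0,0,0,0],[3.5,0,0,-1,0,0,0],[3.5,0,0,-2,0,0,0],[3.5,0,0,-4,0,0,0],[3.5,0,0,-6,0,0,0],[3.5,0,0,-7,0,0,0],[3.5,0,0,-7,0,0,0],[3.5,0,0,-7,0,0,0]]

```text
time_s: 7.8
tcp_pos: [0.5794, -0.0538, 0.0872]
orientation: [0.552, 0.834, -0.0, -0.001]
contact_force: [-0.3, 0.7, -0.8]
gripper_width: 0.0402
grip_force: 60.6
```

```bash
python3 mv.py .469 .1665 .085 23
python3 - <<'E'
from fit import *
o=ctrl.get_obs(); p=ctrl.camera("wrist"); print(o["tcp_pos"]); save("w2.png",p["color"],1)
E
```

```text
shift cm [24.59 -1.55  0.24] turn [-0.1 -0.   0. ] t 7.8 w 0.0402 q [-0.2   0.45 -0.12  1.    0.    0.97]
[ 0.5793912  -0.05378483  0.08722148]
```

View pics/w2.png

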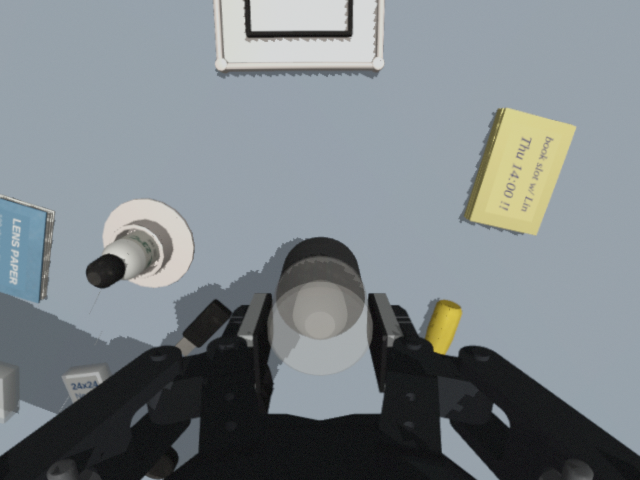

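>>> servo_tool:
  plan:
    - [[3.5,2.5,-0.15,0,0,0,0],[3.5,6,-0.4,0,0,0,0],[3.5,10,-0.6,0,0,0,0],[3.5,14.5,-0.9,0,0,0,0],[3.5,18.5,-1.2,0,0,0,0],[3.5,22,-1.4,0,0,0,0],[3.5,24,-1.5,0,0,0,0],[3.5,24.6,-1.55,0,0,0,0],[3.5,24.6,-1.55,0,0,0,0],[3.5,24.6,-1.55,0,0,0,0]]

```text
time_s: 9.1
tcp_pos: [0.47, 0.1657, 0.0879]
orientation: [0.552, 0.834, -0.0, 0.0]
contact_force: [1.4, -0.4, -1.1]
gripper_width: 0.0404
grip_force: 60.6
```

```bash
python3 mv.py .469 .1665 .0235 23
python3 - <<'E'
from fit import *
o=ctrl.get_obs(); p=ctrl.camera("wrist"); print(o["tcp_pos"]); save("w3.png",p["color"],1); pickle.dump((p,o),open("w3.pkl","wb"))
c=lambda x:cyl(x[0],x[1],[(.021,.068),(.021,.132)])
print(fit(p,o,"case_mid",c,[.469,.1665]))
for n in("nest_large_ring","nest_small_ring","nest_square"): print(n,[(r["extent"],r["confidence"]) for r in ctrl.regions_of(p,n)])
E
```

```text
shift cm [ 0.11 -0.06  6.44] turn [-0.  0. -0.] t 9.1 w 0.0404 q [ 0.21  0.29 -0.35  0.92 -0.    1.38]
[0.46996796 0.16573131 0.08787061]
(array([0.4691, 0.1669]), 1.44, 0.57)
nest_large_ring [([322.1, 229.6, 90.5, 71.9], 0.77)]
nest_small_ring [([324.5, 119.9, 75.7, 83.6], 0.77)]
nest_square [([322.8, 366.4, 84.9, 19.2], 0.93)]
```

View pics/w3.png

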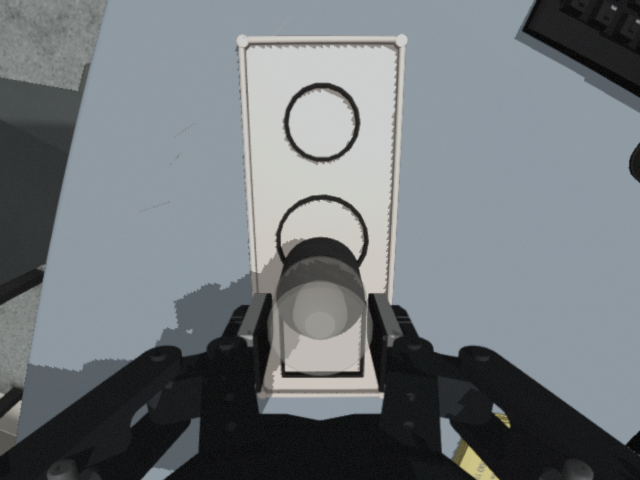

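Run:
```python
from fit import *
p,o=pickle.load(open("w3.pkl","rb"))
print("small",at_z(p,[[321.5,122]],.01,o))
print("tray far mid (130mm-ish)",at_z(p,[[242,41],[402,40],[258,393],[384,393]],.01,o))
e=at_z(p,[[322.5,196]],.01,o)[0]; print("large far outer edge",e, "->centre",e[:2]-.033*np.array([-.391,.92]))
```

```text
small [[0.43905719 0.24124347 0.01      ]]
tray far mid (130mm-ish) [[0.3752256  0.26664018 0.01      ]
 [0.46559316 0.30547859 0.01      ]
 [0.4727185  0.03022539 0.01      ]
 [0.56671213 0.06982247 0.01      ]]
large far outer edge [0.45839345 0.19735651 0.01      ] ->centre [0.47129645 0.16699651]
```

>>> servo_tool:
  plan:
    - [[3.5,0,0,1.5,0,0,0],[3.5,0,0,3,0,0,0],[3.5,0,0,4.5,0,0,0],[3.5,0,0,5.5,0,0,0],[3.5,0,0,6,0,0,0],[3.5,0,0,6.3,0,0,0],[3.5,0,0,6.5,0,0,0],[3.5,0,0,6.5,0,0,0],[3.5,0,0,6.5,0,0,0],[3.5,0,0,6.5,0,0,0]]

```text
time_s: 10.6
tcp_pos: [0.4697, 0.1665, 0.0232]
orientation: [0.552, 0.834, 0.0, 0.0]
contact_force: [0.8, -0.2, -0.5]
gripper_width: 0.0403
grip_force: 60.7
```

>>> servo_tool:
  plan:
    - [[3.5,0,0,0.1,0,0,0],[3.5,0,0,0.1,0,0,0],[5,0,0,0.1,0,0,0],[6.5,0,0,0.1,0,0,0],[6.5,0,0,0.1,0,0,0],[6.5,0,0,-1,0,0,0],[6.5,0,0,-3,0,0,0],[6.5,0,0,-6,0,0,0],[6.5,0,0,-9,0,0,0],[6.5,0,0,-11,0,0,0]]

```text
time_s: 11.85
tcp_pos: [0.4703, 0.1666, 0.1353]
orientation: [0.552, 0.834, 0.001, 0.001]
contact_force: [-0.4, -0.1, -0.4]
gripper_width: 0.0653
grip_force: 0.0
```

```bash
python3 mv.py .4635 -.1045 .11 23
python3 - <<'E'
from fit import *
o=ctrl.get_obs(); p=ctrl.camera("wrist"); print(o["tcp_pos"])
c=lambda x:cyl(x[0],x[1],[(.021,.004),(.021,.068)])
print(fit(p,o,"case_mid",c,[.469,.1665]))
E
```

```text
shift cm [-24.69 -11.24   2.51] turn [0.1 0.  0. ] t 11.85 w 0.0653 q [ 0.21  0.26 -0.27  1.04  0.    1.38]
[0.47033599 0.16663436 0.13531709]
(array([0.4694, 0.1677]), 1.11, 0.86)
```

>>> servo_tool:
  plan:
    - [[8.5,-3.5,-1.5,0,0,0,0],[8.5,-8,-3.5,0,0,0,0],[8.5,-12.5,-5.6,0,0,0,0],[8.5,-17,-7.7,0,0,0,0],[8.5,-21,-9.5,0,0,0,0],[8.5,-24,-10.9,0,0,0,0],[8.5,-24.7,-11.2,0,0,0,0],[8.5,-24.7,-11.2,0,0,0,0],[8.5,-24.7,-11.2,0,0,0,0],[8.5,-24.7,-11.2,0,0,0,0]]

```text
time_s: 13.2
tcp_pos: [0.463, -0.1036, 0.1329]
orientation: [0.551, 0.834, 0.0, -0.0]
contact_force: [0.0, 0.2, 0.8]
gripper_width: 0.085
grip_force: 0.0
```

```bash
python3 mv.py .4635 -.1045 .026 23
python3 - <<'E'
from fit import *
o=ctrl.get_obs(); p=ctrl.camera("wrist"); print(o["tcp_pos"]); save("w4.png",p["color"],1); pickle.dump((p,o),open("w4.pkl","wb"))
b=lambda x:cyl(x[0],x[1],[(.013,.022),(.013,.052),(.009,.053),(.009,.06),(.004,.071)])
print(fit(p,o,"bottle_mid",b,[.4635,-.1045]),fit(p,o,"holder_mid",HOLD,[.4635,-.1045]))
E
```

```text
shift cm [-1.000e-01  1.000e-02  1.069e+01] turn [ 0.  -0.   0.1] t 13.2 w 0.085 q [-0.35  0.21 -0.34  1.02  0.    0.81]
[ 0.46304067 -0.1036222   0.13292224]
(array([ 0.4629, -0.1031]), 0.94, 0.65) (array([ 0.4636, -0.1051]), 0.57, 0.61)
```

View pics/w4.png

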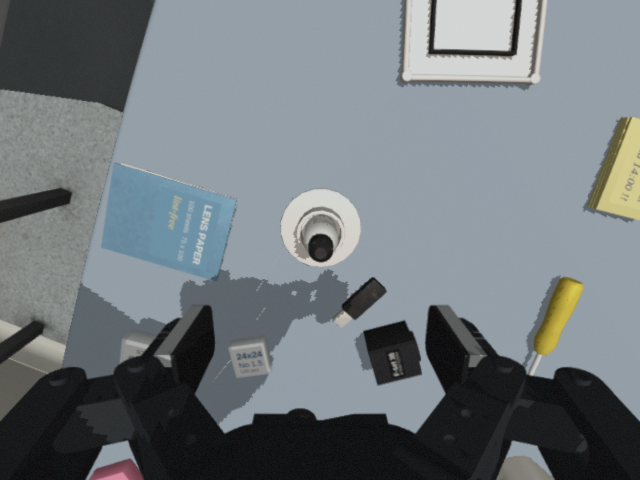

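>>> servo_tool:
  plan:
    - [[7,0,0,2,0,0,0],[7,0,0,4.5,0,0,0],[7,0,0,7,0,0,0],[7,0,0,9,0,0,0],[6,0,0,10.2,0,0,0],[5,0,0,10.6,0,0,0],[4.5,0,0,10.6,0,0,0],[4,0,0,10.6,0,0,0],[4,0,0,10.6,0,0,0],[4,0,0,10.6,0,0,0]]

```text
time_s: 14.6
tcp_pos: [0.4634, -0.1048, 0.0273]
orientation: [0.552, 0.834, 0.0, 0.0]
contact_force: [1.2, 0.7, 1.0]
gripper_width: 0.0397
grip_force: 0.0
```

Run:
```python
from fit import *
o=ctrl.get_obs(); p=ctrl.camera("wrist"); print(o["tcp_pos"],o["gripper_width"],o["contact_force"]); save("w5.png",p["color"][180:420,160:480],2)
print(fit(p,o,"holder_mid",HOLD,[.4635,-.1045]))
```

```text
[ 0.46336341 -0.10477335  0.02731004] 0.039731980419045354 [1.20803433 0.71734864 1.00456018]
(array([ 0.4636, -0.1045]), 1.61, 0.79)
```

View pics/w5.png

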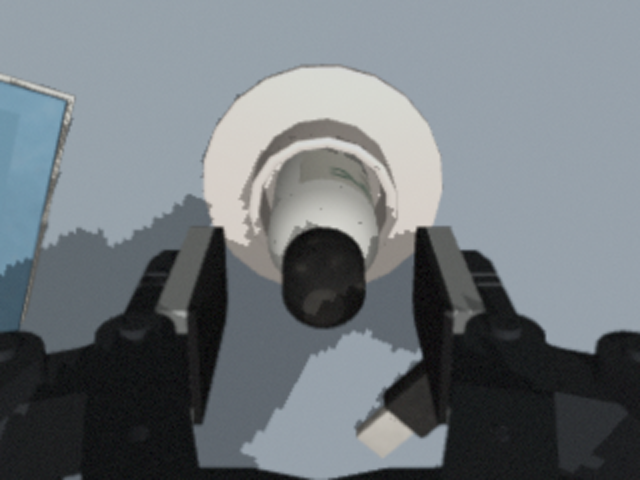

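>>> servo_tool:
  plan:
    - [[3.4,0,0,0,0,0,0],[3,0,0,0,0,0,0],[2.7,0,0,0,0,0,0],[2.4,0,0,0,0,0,0],[2,0,0,0,0,0,0],[2,0,0,0,0,0,0],[2,0,0,0,0,0,0],[2,0,0,0,0,0,0],[2,0,0,-0.3,0,0,0],[2,0,0,-0.6,0,0,0]]

```text
time_s: 15.95
tcp_pos: [0.4631, -0.1047, 0.0332]
orientation: [0.552, 0.834, 0.0, 0.0]
contact_force: [0.6, -0.5, 0.6]
gripper_width: 0.02
grip_force: 0.0
```

>>> servo_tool:
  plan:
    - [[2,0,0,-0.4,0,0,0],[2,0,0,-0.9,0,0,0],[2,0,0,-1.5,0,0,0],[2,0,0,-2.2,0,0,0],[2,0,0,-3,0,0,0],[2,0,0,-4,0,0,0],[2,0,0,-5,0,0,0],[2,0,0,-6.5,0,0,0],[2,0,0,-8,0,0,0],[2,0,0,-8,0,0,0]]

```text
time_s: 17.2
tcp_pos: [0.4643, -0.1051, 0.1144]
orientation: [0.552, 0.834, 0.0, 0.001]
contact_force: [0.2, -0.2, -0.6]
gripper_width: 0.0196
grip_force: 0.0
```

```bash
python3 mv.py .4387 .241 .11 23
python3 - <<'E'
from fit import *
o=ctrl.get_obs(); p=ctrl.camera("wrist"); print(o["tcp_pos"]); save("w6.png",p["color"],1)
b=lambda x:cyl(x[0],x[1],[(.013,.09),(.013,.137),(.009,.138),(.009,.145),(.004,.156)])
print(fit(p,o,"bottle_mid",b,[.4635,-.1045]),fit(p,o,"holder_mid",HOLD,[.4635,-.1045]))
E
```

```text
shift cm [32.86 11.18  0.4 ] turn [0.1 0.1 0. ] t 17.2 w 0.0196 q [-0.36  0.23 -0.37  0.97  0.    0.81]
[ 0.46427995 -0.10513802  0.11441209]
(array([ 0.4516, -0.0762]), 12.94, 0.62) (array([ 0.4637, -0.1049]), 0.95, 0.58)
```

View pics/w6.png

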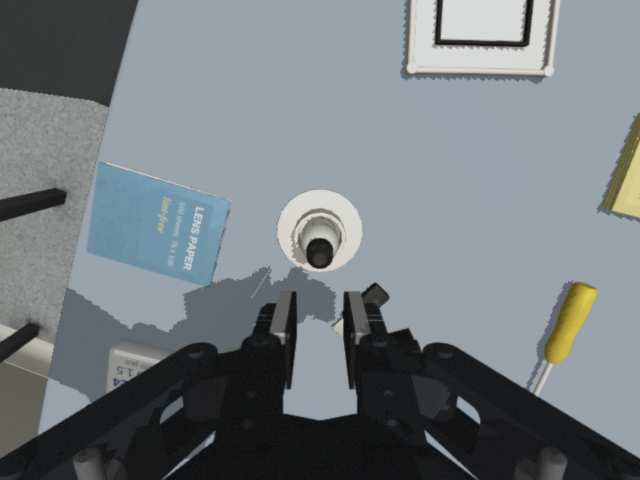

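Run:
```python
from h import *
o=ctrl.get_obs(); p=pickle.load(open("w4.pkl","rb"))[0]
M=np.eye(4);M[:3,:3]=R.from_quat(o["orientation"]).as_matrix();M[:3,3]=o["tcp_pos"]
t=lambda x,y,z:(M@[x,y,z,1])[:3]
for z in(0,-.005,-.013,-.019,-.03,-.04): print("tool z",z,proj(p,t(0,.01,z),o)[0].round(0),proj(p,t(.011,.01,z),o)[0].round(0),proj(p,t(-.011,.01,z),o)[0].round(0))
for z in(.005,.022,.052,.071): print("bottle",z,proj(p,[.463,-.104,z],o)[0].round(0))
o2=dict(o); o2["tcp_pos"]=np.array([.4634,-.1048,.0273])
for z in(.022,.052,.071): print("bottle in w5 (crop px)",z,((proj(p,[.463,-.104,z],o2)[0]-[160,180])*2).round(0))
```

```text
tool z 0 [340. 287.] [341. 267.] [340. 307.]
tool z -0.005 [341. 292.] [341. 270.] [341. 312.]
tool z -0.013 [342. 299.] [342. 276.] [342. 320.]
tool z -0.019 [343. 304.] [343. 281.] [342. 326.]
tool z -0.03 [344. 316.] [345. 292.] [344. 339.]
tool z -0.04 [346. 327.] [347. 302.] [345. 352.]
bottle 0.005 [321. 233.]
bottle 0.022 [321. 238.]
bottle 0.052 [321. 251.]
bottle 0.071 [321. 260.]
bottle in w5 (crop px) 0.022 [320. 204.]
bottle in w5 (crop px) 0.052 [321. 256.]
bottle in w5 (crop px) 0.071 [321. 300.]
```

```bash
python3 mv.py .4632 -.1043 .012 23
```

```text
shift cm [ 0.    0.06 10.06] turn [-0. -0.  0.] t 17.35 w 0.02 q [-0.36  0.23 -0.37  0.97  0.    0.81]
```

>>> servo_tool:
  plan:
    - [[6,0,0,0,0,0,0],[6,0,0,1.5,0,0,0],[6,0,0,4,0,0,0],[6,0,0,6,0,0,0],[6,0,0,7.5,0,0,0],[6,0,0,8.5,0,0,0],[6,0,0,9.2,0,0,0],[6,0,0,9.8,0,0,0],[6,0,0,10.2,0,0,0],[6,0,0,10.2,0,0,0]]

```text
time_s: 18.6
tcp_pos: [0.463, -0.1046, 0.0109]
orientation: [0.552, 0.834, 0.0, -0.0]
contact_force: [0.8, -0.0, 0.7]
gripper_width: 0.0598
grip_force: 0.0
```

Run:
```python
from fit import *
o=ctrl.get_obs(); p=ctrl.camera("wrist"); print(o["tcp_pos"],o["gripper_width"],o["contact_force"]); save("w7.png",p["color"][180:420,160:480],2)
print(fit(p,o,"holder_mid",HOLD,[.4635,-.1045]))
```

```text
[ 0.4629725  -0.10463852  0.01089618] 0.0597617687111046 [ 0.78711191 -0.04373052  0.71362968]
(array([ 0.4636, -0.105 ]), 1.7, 0.75)
```

View pics/w7.png

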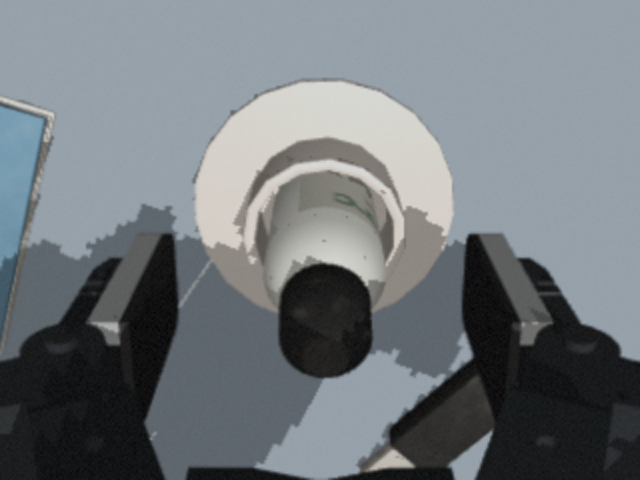

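>>> servo_tool:
  plan:
    - [[6,0,0,0.4,0,0,0],[5,0,0,0.7,0,0,0],[4,0,0,0.7,0,0,0],[3.5,0,0,0.7,0,0,0],[3,0,0,0.7,0,0,0],[2.7,0,0,0.7,0,0,0],[2.4,0,0,0.7,0,0,0],[2,0,0,0.7,0,0,0],[2,0,0,0.7,0,0,0],[2,0,0,0.7,0,0,0]]

```text
time_s: 19.95
tcp_pos: [0.4634, -0.1047, 0.0044]
orientation: [0.552, 0.834, 0.0, 0.0]
contact_force: [-1.3, 1.1, 4.8]
gripper_width: 0.0231
grip_force: 58.7
```

>>> servo_tool:
  plan:
    - [[2,0,0,-0.4,0,0,0],[2,0,0,-0.9,0,0,0],[2,0,0,-1.5,0,0,0],[2,0,0,-2.2,0,0,0],[2,0,0,-3,0,0,0],[2,0,0,-4,0,0,0],[2,0,0,-5,0,0,0],[2,0,0,-6.5,0,0,0],[2,0,0,-8,0,0,0],[2,0,0,-8.5,0,0,0]]

```text
time_s: 21.2
tcp_pos: [0.4639, -0.105, 0.0903]
orientation: [0.552, 0.834, 0.0, 0.001]
contact_force: [0.5, -0.4, -0.9]
gripper_width: 0.0231
grip_force: 58.8
```

```bash
python3 mv.py .4387 .241 .1 23
python3 - <<'E'
from fit import *
o=ctrl.get_obs(); p=ctrl.camera("wrist"); print(o["tcp_pos"],o["gripper_width"]); save("w8.png",p["color"],1)
z=o["tcp_pos"][2]+.0006
b=lambda x:cyl(x[0],x[1],[(.013,z),(.013,z+.047),(.009,z+.048),(.009,z+.055),(.004,z+.066)])
print(fit(p,o,"bottle_mid",b,[.4635,-.1045]),fit(p,o,"holder_mid",HOLD,[.4635,-.1045]))
E
```

```text
shift cm [32.83 11.21 -1.  ] turn [0.1 0.1 0. ] t 21.2 w 0.0231 q [-0.36  0.25 -0.41  0.91  0.    0.81]
[ 0.46393673 -0.10499565  0.09029749] 0.02311708040564901
None (array([ 0.4636, -0.1046]), 1.16, 0.83)
```

View pics/w8.png

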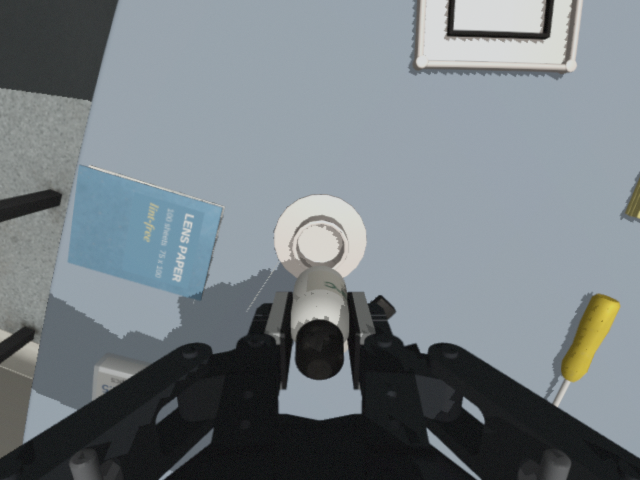

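>>> servo_tool:
  plan:
    - [[2,2.5,0.9,-1,0,0,0],[2,6.5,2.2,-1,0,0,0],[2,11,3.7,-1,0,0,0],[2,16,5.4,-1,0,0,0],[2,21,7.1,-1,0,0,0],[2,25.5,8.7,-1,0,0,0],[2,29.5,10.1,-1,0,0,0],[2,32,10.9,-1,0,0,0],[2,32.8,11.2,-1,0,0,0],[2,32.8,11.2,-1,0,0,0]]

```text
time_s: 22.6
tcp_pos: [0.4376, 0.2407, 0.0985]
orientation: [0.552, 0.834, -0.001, -0.0]
contact_force: [0.2, -0.7, -1.8]
gripper_width: 0.0231
grip_force: 58.9
```

```bash
python3 mv.py .4387 .241 .0037 23
python3 - <<'E'
from fit import *
o=ctrl.get_obs(); p=ctrl.camera("wrist"); print(o["tcp_pos"],o["gripper_width"]); pickle.dump((p,o),open("w9.pkl","wb"))
z=o["tcp_pos"][2]+.0006
b=lambda x:cyl(x[0],x[1],[(.013,z),(.013,z+.047),(.009,z+.048),(.009,z+.055),(.004,z+.066)])
print(fit(p,o,"bottle_mid",b,[.4387,.241]))
rg=lambda x:cyl(x[0],x[1],[(.025,.004),(.025,.010)])
print(fit(p,o,"nest_small_ring",rg,[.4387,.241]))
E
```

```text
shift cm [-0.02  0.13  9.48] turn [-0.1  0.   0. ] t 22.6 w 0.0231 q [ 0.38  0.29 -0.33  0.95 -0.    1.54]
[0.43755346 0.24072304 0.09848944] 0.023141199904126514
(array([0.4376, 0.2397]), 1.57, 0.6)
(array([0.4393, 0.2412]), 0.59, 0.66)
```

>>> servo_tool:
  plan:
    - [[2,0,0.13,1.5,0,0,0],[2,0,0.13,3.5,0,0,0],[2,0,0.13,5.5,0,0,0],[2,0,0.13,7.2,0,0,0],[2,0,0.13,8.4,0,0,0],[2,0,0.13,9.1,0,0,0],[2,0,0.13,9.4,0,0,0],[2,0,0.13,9.5,0,0,0],[2,0,0.13,9.5,0,0,0],[2,0,0.13,9.5,0,0,0]]

```text
time_s: 24.0
tcp_pos: [0.4395, 0.2417, 0.0044]
orientation: [0.552, 0.834, 0.0, 0.0]
contact_force: [-0.1, 0.2, -0.7]
gripper_width: 0.0229
grip_force: 58.9
```

>>> servo_tool:
  plan:
    - [[2,0,0,0.1,0,0,0],[2,0,0,0.15,0,0,0],[2.5,0,0,0.15,0,0,0],[3.5,0,0,0.15,0,0,0],[5,0,0,0.15,0,0,0],[5,0,0,0.15,0,0,0],[5,0,0,-1.5,0,0,0],[5,0,0,-4,0,0,0],[5,0,0,-8,0,0,0],[5,0,0,-11,0,0,0]]

```text
time_s: 25.25
tcp_pos: [0.4393, 0.2416, 0.1154]
orientation: [0.552, 0.834, 0.0, 0.0]
contact_force: [0.1, 1.5, 0.0]
gripper_width: 0.0503
grip_force: 0.0
```

```bash
python3 mv.py .5653 -.1805 .11 38
python3 - <<'E'
from fit import *
o=ctrl.get_obs(); p=ctrl.camera("wrist"); print(o["tcp_pos"])
z=.004
b=lambda x:cyl(x[0],x[1],[(.013,z),(.013,z+.047),(.009,z+.048),(.009,z+.055),(.004,z+.066)])
print(fit(p,o,"bottle_mid",b,[.4387,.241]))
save("w10.png",p["color"],1)
E
```

```text
shift cm [-43.77  -4.91   0.53] turn [  0.   0. -15.] t 25.25 w 0.0503 q [ 0.38  0.28 -0.3   0.99  0.    1.55]
[0.43933522 0.24157341 0.11539227]
(array([0.4395, 0.2413]), 1.17, 0.57)
```

View pics/w10.png

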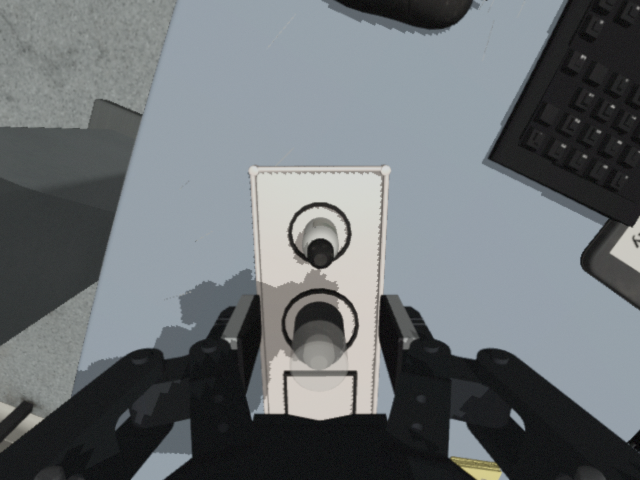

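>>> servo_tool:
  plan:
    - [[8.5,-4,-0.4,0,0,0,0],[8.5,-9,-1,0,0,0,0],[8.5,-14,-1.6,0,0,0,0],[8.5,-19,-2.1,0,0,0,0],[8.5,-24,-2.7,0,0,0,-3],[8.5,-29,-3.3,0,0,0,-6],[8.5,-34,-3.8,0,0,0,-9],[8.5,-39,-4.4,0,0,0,-12],[8.5,-43,-4.8,0,0,0,-15],[8.5,-43.8,-4.9,0,0,0,-15]]

```text
time_s: 26.6
tcp_pos: [0.5653, -0.1831, 0.1125]
orientation: [0.44, 0.898, -0.0, -0.0]
contact_force: [0.5, -0.8, 0.0]
gripper_width: 0.0852
grip_force: 0.0
```

```bash
python3 mv.py .5653 -.1805 -.01 38
python3 - <<'E'
from fit import *
o=ctrl.get_obs(); p=ctrl.camera("wrist"); print(o["tcp_pos"])
print(fit(p,o,"cube_mid",CUBE,[.5653,-.1805,.665]),fit(p,o,"cube_mid",CUBE,[.5653,-.1805,.665+1.57]))
save("w11.png",p["color"],1)
E
```

```text
shift cm [ 0.2   0.17 12.25] turn [-0.  -0.  -0.2] t 26.6 w 0.0852 q [-0.42  0.46 -0.04  1.07 -0.    0.49]
[ 0.56525987 -0.18313833  0.11250755]
(array([ 0.5653, -0.1805,  0.6592]), 1.15, 0.95) (array([ 0.565 , -0.1804,  2.23  ]), 2.01, 0.95)
```

View pics/w11.png

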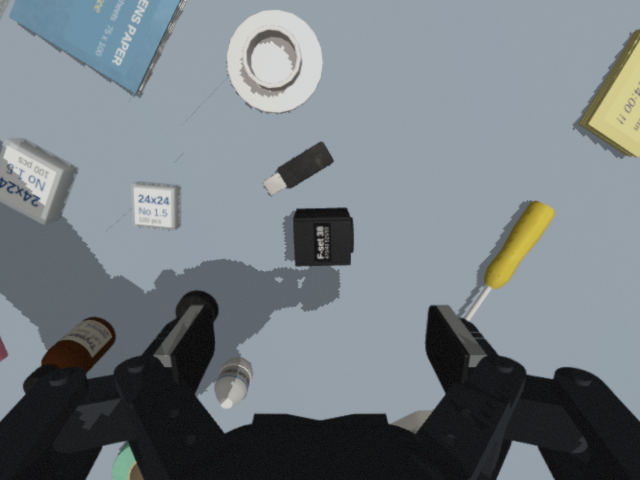

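>>> servo_tool:
  plan:
    - [[7,0,0,2,0,0,0],[7,0,0,4.5,0,0,0],[7,0,0,7,0,0,0],[7,0,0,9,0,0,0],[7,0,0,10.5,0,0,0],[7,0,0,11.5,0,0,0],[7,0,0,12,0,0,0],[7,0,0,12.3,0,0,0],[7,0,0,12.3,0,0,0],[7,0,0,12.3,0,0,0]]

```text
time_s: 28.0
tcp_pos: [0.5657, -0.181, -0.0085]
orientation: [0.438, 0.899, 0.0, 0.0]
contact_force: [-0.6, 0.3, -0.2]
gripper_width: 0.07
grip_force: 0.0
```

```bash
python3 mv.py .5653 -.1805 -.017 38
python3 - <<'E'
from fit import *
o=ctrl.get_obs(); p=ctrl.camera("wrist"); print(o["tcp_pos"],o["contact_force"])
print(fit(p,o,"cube_mid",CUBE,[.5653,-.1805,.665]))
save("w12.png",p["color"][180:420,160:480],2)
E
```

```text
shift cm [0.07 0.01 0.85] turn [0. 0. 0.] t 28.0 w 0.07 q [-0.42  0.56 -0.21  0.8   0.    0.49]
[ 0.56565317 -0.18104105 -0.00853874] [-0.61984737  0.26557418 -0.17770195]
(array([ 0.5651, -0.1806,  0.6615]), 1.92, 0.58)
```

View pics/w12.png

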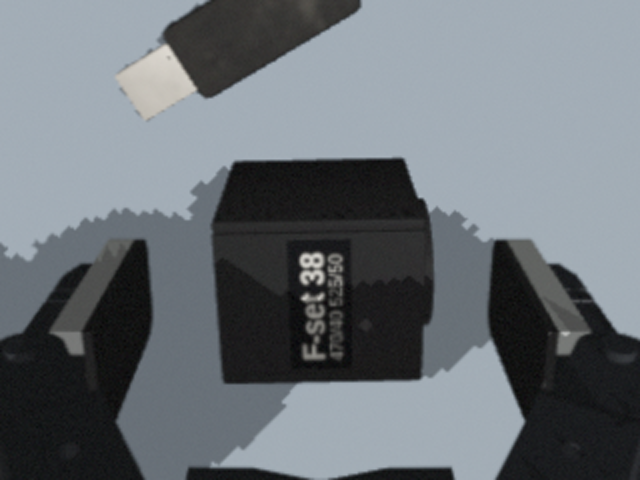

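>>> servo_tool:
  plan:
    - [[7,0,0,0.4,0,0,0],[7,0,0,0.8,0,0,0],[6,0,0,0.8,0,0,0],[5,0,0,0.8,0,0,0],[4.5,0,0,0.8,0,0,0],[4,0,0,0.8,0,0,0],[3.2,0,0,0.8,0,0,0],[3.2,0,0,0.8,0,0,0],[3.2,0,0,0.8,0,0,0],[3.2,0,0,0.8,0,0,0]]

```text
time_s: 29.35
tcp_pos: [0.5655, -0.1809, -0.0165]
orientation: [0.438, 0.899, 0.0, 0.0]
contact_force: [-0.4, 1.3, 5.0]
gripper_width: 0.0378
grip_force: 59.6
```

>>> servo_tool:
  plan:
    - [[3.2,0,0,-0.5,0,0,0],[3.2,0,0,-1,0,0,0],[3.2,0,0,-2,0,0,0],[3.2,0,0,-3,0,0,0],[3.2,0,0,-4,0,0,0],[3.2,0,0,-5.5,0,0,0],[3.2,0,0,-7,0,0,0],[3.2,0,0,-8,0,0,0],[3.2,0,0,-8,0,0,0],[3.2,0,0,-8,0,0,0]]

```text
time_s: 30.6
tcp_pos: [0.5649, -0.1806, 0.0626]
orientation: [0.438, 0.899, 0.0, -0.0]
contact_force: [0.3, -0.3, -0.5]
gripper_width: 0.0379
grip_force: 60.0
```

```bash
python3 mv.py .5015 .0945 .065 23
python3 - <<'E'
from fit import *
o=ctrl.get_obs(); p=ctrl.camera("wrist"); print(o["tcp_pos"],o["contact_force"])
c=lambda x:box(x[0],x[1],x[2],.040,.036,.036,o["tcp_pos"][2]+.0165)
print(fit(p,o,"cube_mid",c,[.5653,-.1805,.665]))
E
```

```text
shift cm [25.58 11.95 -0.23] turn [-0. -0. 15.] t 30.6 w 0.0379 q [-0.42  0.49 -0.12  0.96  0.    0.49]
[ 0.56490878 -0.18064627  0.06260163] [ 0.33064486 -0.31462531 -0.52361301]
(array([ 0.5645, -0.1807,  0.662 ]), 2.35, 0.69)
```

>>> servo_tool:
  plan:
    - [[3.2,2,1,0,0,0,0],[3.2,5.5,2.5,0,0,0,3],[3.2,9.5,4.4,0,0,0,6],[3.2,13.5,6.3,0,0,0,9],[3.2,17.5,8.2,0,0,0,12],[3.2,21.5,10,0,0,0,15],[3.2,24.5,11.4,0,0,0,15],[3.2,25.6,11.95,0,0,0,15],[3.2,25.6,11.95,0,0,0,15],[3.2,25.6,11.95,0,0,0,15]]

```text
time_s: 31.95
tcp_pos: [0.502, 0.0938, 0.063]
orientation: [0.552, 0.834, -0.0, 0.0]
contact_force: [-0.1, -0.1, -1.4]
gripper_width: 0.0376
grip_force: 60.0
```

```bash
python3 mv.py .5015 .0945 -.0125 23
python3 - <<'E'
from fit import *
o=ctrl.get_obs(); p=ctrl.camera("wrist"); print(o["tcp_pos"],o["gripper_width"])
c=lambda x:box(x[0],x[1],x[2],.040,.036,.036,o["tcp_pos"][2]+.0165)
print(fit(p,o,"cube_mid",c,[.5015,.0945,.4]))
s=lambda x:box(x[0],x[1],.401,.066,.066,.006,.004)
print(fit(p,o,"nest_square",s,[.5015,.0945]))
save("w13.png",p["color"],1)
E
```

```text
shift cm [ 0.09 -0.02  7.55] turn [ 0.  0. -0.] t 31.95 w 0.0376 q [ 0.06  0.34 -0.36  0.87 -0.    1.23]
[0.5019743  0.09378886 0.06298163] 0.03762823901096414
(array([0.5016, 0.0939, 0.3994]), 1.83, 0.93)
(array([0.5016, 0.0941]), 9.37, 0.64)
```

View pics/w13.png

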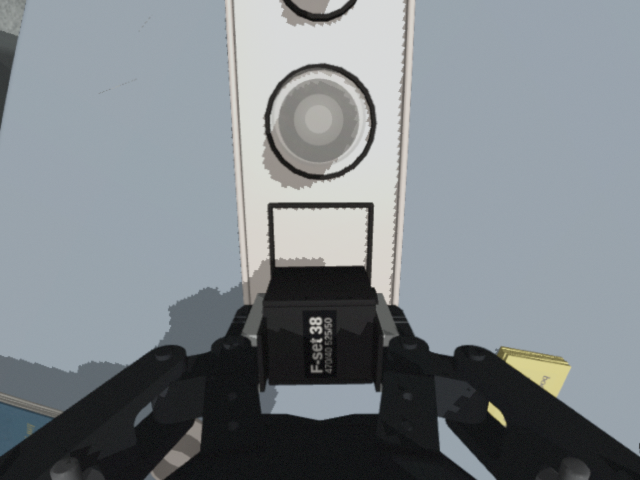

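>>> servo_tool:
  plan:
    - [[3.2,0,0,1.5,0,0,0],[3.2,0,0,3,0,0,0],[3.2,0,0,4.5,0,0,0],[3.2,0,0,5.8,0,0,0],[3.2,0,0,6.7,0,0,0],[3.2,0,0,7.2,0,0,0],[3.2,0,0,7.5,0,0,0],[3.2,0,0,7.6,0,0,0],[3.2,0,0,7.6,0,0,0],[3.2,0,0,7.6,0,0,0]]

```text
time_s: 33.35
tcp_pos: [0.502, 0.0946, -0.0125]
orientation: [0.552, 0.834, 0.0, 0.0]
contact_force: [-1.8, -0.3, 3.9]
gripper_width: 0.0378
grip_force: 60.3
```

Contact on the floor felt; release and lift.

>>> servo_tool:
  plan:
    - [[3.2,0,0,0,0,0,0],[4,0,0,0,0,0,0],[5,0,0,0,0,0,0],[6.5,0,0,0,0,0,0],[6.5,0,0,0,0,0,0],[6.5,0,0,-1.5,0,0,0],[6.5,0,0,-4,0,0,0],[6.5,0,0,-8,0,0,0],[6.5,0,0,-13,0,0,0],[6.5,0,0,-18,0,0,0]]

```text
time_s: 34.6
tcp_pos: [0.5015, 0.0945, 0.1696]
orientation: [0.552, 0.834, 0.0, 0.0]
contact_force: [1.0, -0.2, 0.2]
gripper_width: 0.065
grip_force: 0.0
```

>>> servo_tool:
  plan:
    - [[6.5,-4,0,-1,0,0,0],[6.5,-8,0,-3,0,0,0],[6.5,-10,0,-5,0,0,0],[6.5,-10,0,-5,0,0,0],[6.5,-10,0,-5,0,0,0],[6.5,-10,0,-5,0,0,0],[6.5,-10,0,-5,0,0,0],[6.5,-10,0,-5,0,0,0],[6.5,-10,0,-5,0,0,0],[6.5,-10,0,-5,0,0,0]]

```text
time_s: 35.85
tcp_pos: [0.5408, 0.0025, 0.217]
orientation: [0.552, 0.834, 0.0, -0.0]
contact_force: [-0.1, 0.1, -0.8]
gripper_width: 0.0649
grip_force: 0.0
```

Run:
```python
from fit import *
o=ctrl.get_obs(); p=ctrl.camera("wrist"); print(o["tcp_pos"],o["contact_force"])
z=.004
print(fit(p,o,"cube_mid",lambda x:box(x[0],x[1],x[2],.040,.036,.036,z),[.5015,.0945,.4]))
print(fit(p,o,"case_mid",lambda x:cyl(x[0],x[1],[(.021,z),(.021,.068)]),[.469,.1665]))
print(fit(p,o,"bottle_mid",lambda x:cyl(x[0],x[1],[(.013,z),(.013,z+.047),(.009,z+.048),(.009,z+.055),(.004,z+.066)]),[.4387,.241]))
print(fit(p,o,"holder_mid",HOLD,[.4635,-.1045]))
save("w14.png",p["color"],1)
```

```text
[0.54079115 0.00248217 0.21696944] [-0.10092278  0.13522688 -0.79409812]
(array([0.5021, 0.094 , 0.4008]), 1.31, 0.98)
(array([0.4743, 0.1566]), 6.59, 0.82)
None
(array([ 0.464 , -0.1049]), 1.06, 0.84)
```

View pics/w14.png

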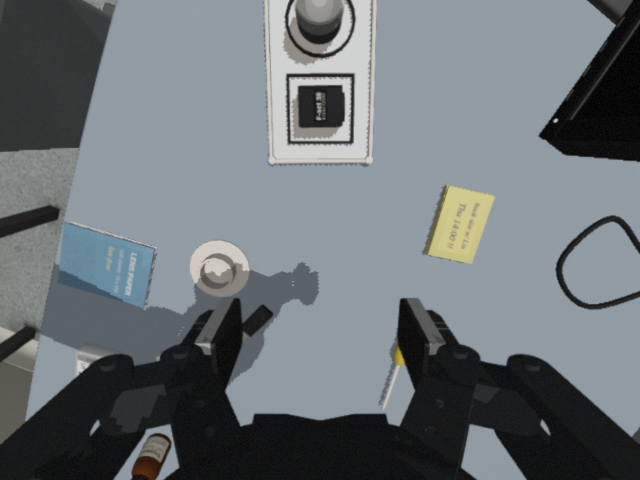

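```bash
python3 -c "
from h import *
print(ctrl.finish_job())"
```

```text
the job is handed in; nothing more can be done
None
```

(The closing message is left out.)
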